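Zero the scale and weigh out the chocolate

TASK

Zero the kitchen scale while its bowl is still empty: press the green key fully down and let it come back up, without pressing the red key. Then lift the white dish with the blue handle, tip all five chocolate chunks off it into the bowl, and set the dish back down flat on the prep shelf, clear of the scale. The bowl must stay in its place on the scale, and the jar, the scraper and the press must be left alone.

Things in the scene. Friction and masses are not known exactly. Their poses are not given: they have to be found in the camera images.
- zero_top (a point): centre of the top face of the GREEN round spring key (28 mm across) on the front panel of a white kitchen scale. Its z axis is up; the key is pressed straight down
- zero (a joint): travel of the green key: 0 up, 0.006 m fully down; its spring needs about 5 N to go fully down, and lifts it again when let go
- power_top (a point): the same for the RED key (power), 120 mm from the green one along the scale's front edge; the two keys may be on either side. Must not be pressed
- power (a joint): travel of the red key: 0 up, 0.006 m fully down
- scale: white kitchen scale, heavy, does not move: 240 (x) by 190 (y) by 38 mm high. Origin: centre of its underside. The keys stand on its front edge (its -x side, towards the robot), 32 mm up; an aluminium platform, top 38 mm up, fills the rest, centred 32 mm to +x of the origin and carries the bowl
- bowl_in (a point): centre of the inner floor of the loose round steel bowl on the scale's platform; the bowl is 166 mm across its rim and 48 mm high, so its rim is 86 mm above the prep shelf
- dish_grip (a point): centre of the blue bar handle of the white enamel dish, the place to grip it, 30 mm above the prep shelf at the start. The bar is 95 mm long (dish x), 18 mm wide (y), 24 mm high (z), with its underside 18 mm above the shelf. x points along the handle to the dish, z up
- dish_floor (a point): centre of the top of the dish's flat floor, 125 mm from dish_grip along +x and 26 mm below it (4 mm above the dish's underside). The floor is 120 (x) by 110 (y) mm; 16 mm high blue walls stand at its two x ends, its two y sides are open and without rim, so that pieces slide off sideways when the dish is rolled about x by 50 degrees or more. Dish about 0.26 kg and loose; same axes as dish_grip
- chunk0_c (a point): centre of one of five loose dark brown chocolate chunks lying on the dish, about 24 x 20 x 16 mm, 11 g
- chunk1_c (a point): centre of one of five loose dark brown chocolate chunks lying on the dish, about 24 x 20 x 16 mm, 11 g
- chunk2_c (a point): centre of one of five loose dark brown chocolate chunks lying on the dish, about 24 x 20 x 16 mm, 11 g
- chunk3_c (a point): centre of one of five loose dark brown chocolate chunks lying on the dish, about 24 x 20 x 16 mm, 11 g
- chunk4_c (a point): centre of one of five loose dark brown chocolate chunks lying on the dish, about 24 x 20 x 16 mm, 11 g
- jar_c (a point): loose amber spice jar with a dark screw lid, 52 mm across, 85 mm high; point 42 mm up. Bystander
- scraper_c (a point): loose flat orange plastic bowl scraper, D-shaped, about 100 by 110 mm and 7 mm thick, lying flat; its centre. Bystander
- press: aluminium lever press, fixed, 160 by 150 mm foot, 0.25 m high, its lever pointing to -x; origin under its foot. Bystander
- dish: the whole dish with its handle; origin: centre of the underside of its floor, axes as dish_grip

How it is judged:
By the outcome, as a careful person would: the job done as asked, in the order asked, and still so for the second after the job is handed in, with the robot touching nothing.
It also fails if it takes over 72 s, if anything falls off the work surface, if the arm or the gripper's body presses on something with over 40 N, if the wrist force passes 120 N, or if a joint passes its speed limit or range.

ROBOT

A 6-joint arm with a two-finger parallel gripper is mounted at the origin on the work surface. World frame = base frame: x ahead of the robot, y to its left, z up, the work surface at z = 0. Lengths are in m, angles in rad, forces in N, time in s.
With the tool pointing down it reaches from about 0.3 to 0.775 m from the base axis. Payload 14.6 kg.
Tool frame: the origin (TCP) lies between the finger pads; the fingertips stand 14 mm ahead of it and the grasp point (between the pads) lies 5 mm behind it; x points along the fingers, y is the direction in which the jaws open and shut, and the axes are right-handed (so a half turn about x gives the same grasp; the last joint's range is limited). The gripper opens to 94 mm and grips with 3 to 60 N. Pads are 16 mm wide; open, the fingers measure 119 mm over their backs; the gripper's body (75 mm by 177 mm) begins 78 mm behind the grasp point.
Start: joints at [1.135, 0.3, 1.521, -0, 1.321, -0.067], TCP at [0.198, 0.513, 0.195] pointing down, gripper open.
Joint ranges: [-3.03, 3.03], [-0.79, 2.21], [0.23, 2.52], [-1.04, 4.18], [0, 3.07], [-2.55, 2.55]. Speed limits (rad/s): [2.22, 2.22, 2.57, 3.14, 3.14, 3.14].

INTERFACE

Orientations are given as a unit quaternion [x, y, z, w].
In Python, from rig import get_obs, snapshot, get_calibration, hand_in gives the robot as it stands.
- The arm moves only by the shell command python3 -m creep 'ROWS'. ROWS is JSON, one flat list of numbers, 7 for each row, row after row: the shift along the world's x, y, z in mm, then the turn, a rotation vector about the world's x, y, z in degrees, then the finger opening in mm, from 0 to 94. A call has 1 to 5 rows; each row is the pose to reach, as a shift and turn from the pose measured when the call began; what a row does not reach only later rows make up. A row lasts 1/8 s, in which the tool goes at most 62.5 mm and 10.7 degrees, less where a joint would pass 70% of its speed; a pose out of reach is approached as far as the arm can. A call with a gripper value outside its range is refused whole. The fingers move at their own pace and stop on an object; the grip force is fixed at half the most. Time passes only in rows, so rows that repeat a pose let the fingers close. It gives the time, the measured TCP pose, the force and the opening at its end, in the units of the state.
- get_obs(): the state, without advancing time (a new reading comes with each control period).
- snapshot(name): name is "scene" or "top" or "wrist"; returns the picture (384x512x3 uint8, red, green, blue); there is no depth.
- get_calibration(name): a dict with "camera_matrix" (3x3 intrinsics, pixels), "k1" (the pictures are not rectified: a ray, as slopes to the right and down, at radius r is drawn at 1 + k1 r^2 times it, then the intrinsics apply), "R" (3x3) and "t" (3): a world point X has camera coordinates R X + t. Camera axes: x right, y down, z forward; pixel columns grow to the right and rows downward; lengths in m; the calibration is good to about 2 mm. A picture is of the moment at which its call begins: read the wrist's pose just before it. get_calibration takes no time and is no camera call; for the wrist camera it gives the pose at the moment of the call.
- hand_in(): hands the job in, once; it reports no verdict.
The state is a dict: "clock": time; "qpos": joint angles; "qvel": joint speeds; "tau": joint torques, N m; "ee_pos": TCP position; "orientation": TCP orientation; "ft_force": force on the tool from outside, world axes, zero at the start; "moment": the same for the moment, N m; "finger_gap": opening from 0.0 (shut) to 1.0 (fully open).
Only numpy, scipy, OpenCV 4.12 (cv2) and the standard library are available. Lean on these libraries where they do the work, as an engineer would, in place of code of your own. Each camera call takes 0.05 s, during which the arm holds its last target.

## Working session

There is one attempt and no reset: what is moved stays moved. The work goes in short steps, Python scripts to look and compute and a shell command to move; the robot and the scene stay as the last step left them, time stands still between calls to the robot, and variables do not carry over. Pictures are saved under pics/ and viewed, and the job is handed in when it is done.

```bash
ls; mkdir -p pics; cat > look.py <<'E'
import sys,cv2
from rig import *
for n in sys.argv[2:]:
    im=snapshot(n); cv2.imwrite(f"pics/{sys.argv[1]}_{n}.png",im[:,:,::-1])
E
python3 look.py a scene top wrist
python3 -c "
from rig import *
o=get_obs();print(o)
for n in ('scene','top','wrist'): print(n,get_calibration(n))"
```

```text
pics
{'clock': 0.15, 'qpos': array([ 1.13543821e+00,  3.00334905e-01,  1.52137888e+00, -9.09612822e-06,
        1.32072235e+00, -6.66191512e-02]), 'qvel': array([ 0.00011694, -0.00244849, -0.00304817, -0.00087031, -0.00075389,
        0.00039968]), 'tau': array([ 1.02635597e-03, -5.31965089e+01, -3.52813196e+01,  7.08038011e-02,
        2.36767076e-02, -9.71862846e-05]), 'ee_pos': array([0.19817599, 0.51285145, 0.19494659]), 'orientation': array([ 0.12934114,  0.69519389, -0.12992043,  0.6950518 ]), 'ft_force': array([-0.10369942, -0.86541133, -0.1107712 ]), 'moment': array([-0.01340251,  0.01942702,  0.04774947]), 'finger_gap': 0.9993607404167282}
scene {'camera_matrix': array([[393.46687934,   0.        , 262.24104862],
       [  0.        , 393.46687934, 191.44577716],
       [  0.        ,   0.        ,   1.        ]]), 'k1': -0.023566084178794293, 'R': array([[-0.67865587,  0.73440154, -0.00897658],
       [ 0.59287181,  0.5405733 , -0.59689491],
       [-0.43350804, -0.41040819, -0.80226921]]), 't': array([ 0.50627629, -0.21801784,  1.31122875])}
top {'camera_matrix': array([[488.20910829,   0.        , 253.44071089],
       [  0.        , 488.20910829, 188.85280164],
       [  0.        ,   0.        ,   1.        ]]), 'k1': -0.03420723131890105, 'R': array([[-0.02342313, -0.99969669, -0.00760854],
       [-0.9826537 ,  0.02442295, -0.18383477],
       [ 0.18396483,  0.00317057, -0.98292771]]), 't': array([-0.12522764,  0.58527933,  1.30125374])}
wrist {'camera_matrix': array([[286.82066918,   0.        , 253.72313654],
       [  0.        , 286.82066918, 189.1040134 ],
       [  0.        ,   0.        ,   1.        ]]), 'k1': -0.04022727092804051, 'R': array([[ 3.59831553e-01,  9.33016968e-01, -7.68691076e-04],
       [ 9.03793889e-01, -3.48356428e-01,  2.48604916e-01],
       [ 2.31684827e-01, -9.01506315e-02, -9.68604669e-01]]), 't': array([-0.55027995, -0.02603315,  0.38864779])}
```

View pics/a_scene.png

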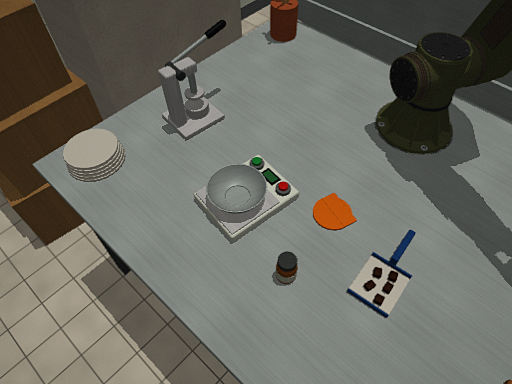

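View pics/a_top.png

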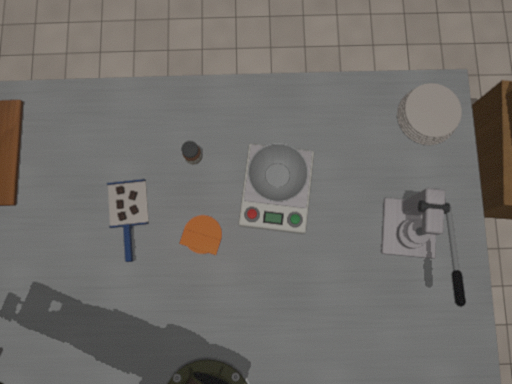

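View pics/a_wrist.png

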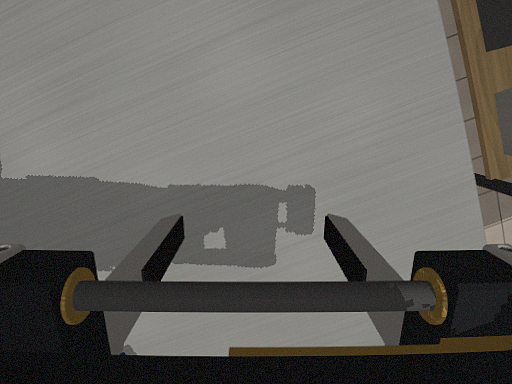

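The scene and top views show:
- **Scale:** the bowl is on it. In top, the green key is at about (295,219) and the red key at about (252,214).
- **Dish:** it is at (128,203), with its handle at (128,243).
- **Bystanders:** the scraper is at (203,235), the jar at (191,151), and the press on the right.

The wrist camera sees only the table. Next I'll measure positions.

```bash
cat > geo.py <<'E'
import numpy as np,cv2
from rig import get_calibration
def ray(cal,uv):
    K=cal["camera_matrix"];d=np.array([cal["k1"],0,0,0.])
    p=cv2.undistortPoints(np.array([[uv]],float),K,d)[0,0]
    R,t=cal["R"],cal["t"]
    return -R.T@t, R.T@np.array([p[0],p[1],1])
def onz(cal,uv,z):
    c,d=ray(cal,uv); return c+d*(z-c[2])/d[2]
def tri(c1,u1,c2,u2):
    a,d=ray(c1,u1);b,e=ray(c2,u2)
    s=np.linalg.lstsq(np.c_[d,-e],b-a,rcond=None)[0]
    P,Q=a+s[0]*d,b+s[1]*e
    return (P+Q)/2,np.linalg.norm(P-Q)
def proj(cal,X):
    r,_=cv2.Rodrigues(cal["R"]);return cv2.projectPoints(np.array([X],float),r,cal["t"],cal["camera_matrix"],np.array([cal["k1"],0,0,0.]))[0][0,0]
def blobs(im,lo,hi,roi=None,mn=8):
    h=cv2.cvtColor(im,cv2.COLOR_RGB2HSV);m=cv2.inRange(h,np.array(lo),np.array(hi))
    if roi: 
        k=np.zeros_like(m);k[roi[1]:roi[3],roi[0]:roi[2]]=255;m&=k
    n,l,s,c=cv2.connectedComponentsWithStats(m)
    return [(c[i].round(1),s[i]) for i in range(1,n) if s[i,4]>=mn],m
E
cat > m1.py <<'E'
from geo import *
T=get_calibration("top");S=get_calibration("scene")
t=cv2.imread("pics/a_top.png")[:,:,::-1].copy();s=cv2.imread("pics/a_scene.png")[:,:,::-1].copy()
for nm,lo,hi in (("green",(45,120,50),(90,255,255)),("red",(170,120,90),(180,255,255)),("blue",(105,100,30),(130,255,255)),("orange",(5,180,150),(20,255,255)),("choc",(0,40,5),(15,255,75))):
    for n,im in(("top",t),("scene",s)):
        print(nm,n,[(b[0].tolist(),b[1].tolist()) for b in blobs(im,lo,hi)[0] if True][:12])
E
python3 m1.py
for i in top scene; do python3 -c "
import cv2
im=cv2.imread('pics/a_$i.png')
a=im[130:270,90:330] if '$i'=='top' else im[140:320,190:430]
cv2.imwrite('pics/a_${i}_z.png',cv2.resize(a,None,fx=3.3,fy=3.3,interpolation=cv2.INTER_CUBIC))"; done
```

```text
green top [([294.4, 218.1], [291, 215, 8, 8, 30])]
green scene [([256.0, 160.1], [252, 157, 9, 7, 52]), ([269.8, 175.8], [263, 170, 15, 12, 87])]
red top []
red scene []
blue top [([127.2, 242.5], [123, 225, 9, 36, 201])]
blue scene [([399.3, 251.6], [373, 230, 42, 47, 376]), ([367.6, 302.9], [347, 289, 41, 28, 137])]
orange top []
orange scene [([332.7, 212.2], [313, 193, 43, 36, 1054])]
choc top [([499.6, 85.6], [497, 82, 5, 9, 21]), ([510.1, 84.5], [509, 83, 3, 4, 10]), ([490.0, 150.6], [472, 86, 37, 132, 1758]), ([508.9, 101.2], [506, 91, 6, 24, 65]), ([18.1, 154.0], [14, 101, 9, 104, 249]), ([510.2, 122.7], [509, 117, 3, 13, 20]), ([193.6, 155.9], [184, 147, 17, 14, 70]), ([119.5, 189.7], [117, 187, 7, 7, 38]), ([132.2, 194.7], [129, 191, 7, 8, 43]), ([119.4, 203.8], [117, 200, 6, 8, 42]), ([133.4, 209.3], [130, 206, 8, 8, 45]), ([507.1, 213.4], [500, 209, 12, 10, 47])]
choc scene [([275.8, 0.5], [270, 0, 12, 2, 13]), ([498.4, 25.3], [481, 0, 31, 47, 526]), ([283.3, 23.5], [270, 3, 29, 39, 855]), ([33.9, 11.6], [31, 8, 8, 8, 18]), ([22.8, 13.9], [20, 10, 6, 9, 22]), ([15.7, 15.5], [12, 12, 8, 8, 22]), ([9.8, 16.8], [8, 14, 4, 6, 8]), ([1.4, 22.3], [0, 17, 4, 13, 23]), ([35.4, 18.8], [31, 17, 9, 5, 18]), ([16.4, 20.7], [13, 19, 8, 4, 10]), ([19.2, 41.6], [0, 20, 46, 47, 439]), ([41.2, 23.0], [40, 22, 4, 3, 8])]
```

View pics/a_top_z.png

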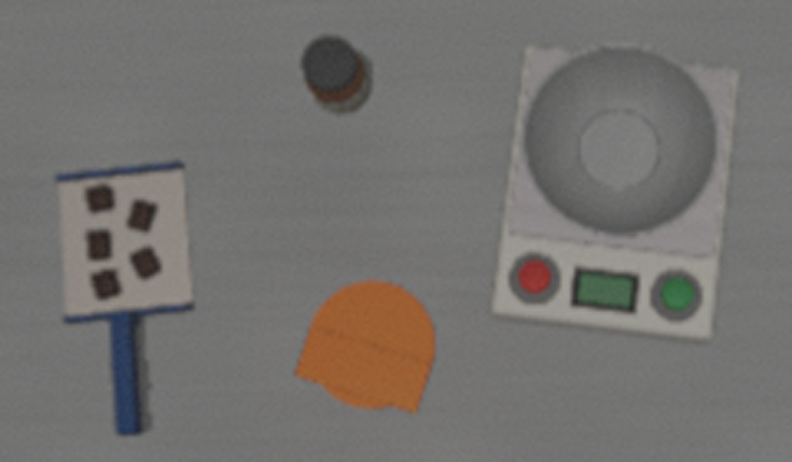

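View pics/a_scene_z.png

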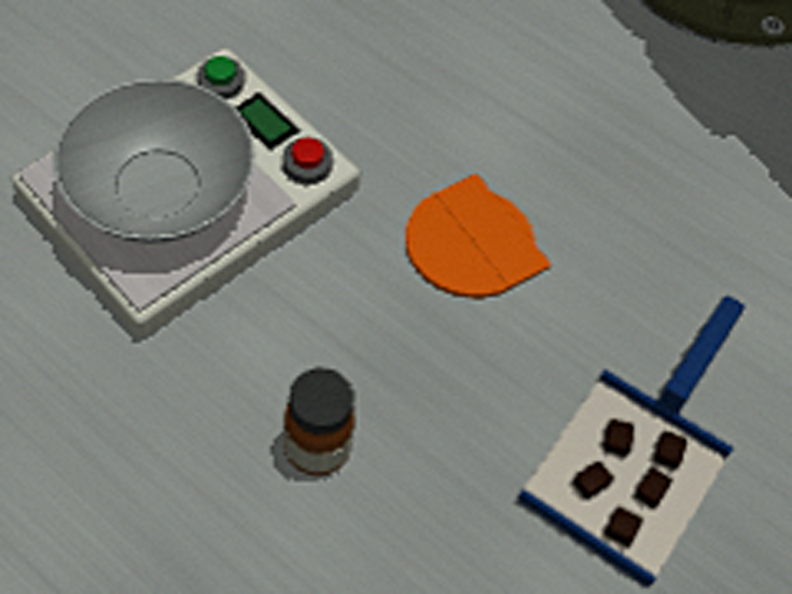

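The zooms show the green key top, the red key, the LCD between them, and five separate chunks on the dish.

```bash
cat > m2.py <<'E'
from geo import *
T=get_calibration("top");S=get_calibration("scene")
t=cv2.imread("pics/a_top.png")[:,:,::-1].copy();s=cv2.imread("pics/a_scene.png")[:,:,::-1].copy()
print("cams",ray(T,(256,192))[0].round(3),ray(S,(256,192))[0].round(3))
def one(im,lo,hi,roi):
    b=blobs(im,lo,hi,roi)[0]; b=max(b,key=lambda q:q[1][4]);return b[0]
g1=one(t,(45,90,40),(90,255,255),(286,208,305,230));g2=one(s,(45,120,50),(90,255,255),(248,150,262,168))
h=(170,90,40),(180,255,255);h0=(0,120,40),(9,255,255)
r1=one(t,*h0,(240,205,262,224));r2=one(s,*h0,(270,178,295,198))
for n,a,b in(("green",g1,g2),("red",r1,r2)): print(n,a,b,tri(T,a,S,b),onz(T,a,.042),onz(S,b,.042))
# triangulated zoom points
Z=lambda x,y:(90+(x+.5)/3.3-.5,130+(y+.5)/3.3-.5); W=lambda x,y:(190+(x+.5)/3.3-.5,140+(y+.5)/3.3-.5)
for n,a,b in(("handle end",(128,432),(733,304)),("farwall L",(58,179),(648,582)),("farwall R",(183,166),(522,496)),("nearwall L",(66,320),(729,452)),("nearwall R",(192,307),(604,376)),
  ("scale fl",(494,313),(357,178)),("scale fr",(711,337),(222,54)),("jarlid",(330,65),(321,392)),("scr",(436,345),(480,180)),("bowl floor",(620,148),(158,184))):
    P,e=tri(T,Z(*a),S,W(*b));print(n,P.round(4),round(e,4), "z0 top",onz(T,Z(*a),0).round(3))
# bowl rim centre top
P=onz(T,Z(621,140),.086);print("bowl rim top view",P, onz(S,W(154,160),.086))
m=blobs(t,(105,90,20),(130,255,255),(100,170,155,265))[1]
m[:222]=0;pts=cv2.findNonZero(m);q=cv2.minAreaRect(pts);print("handle rect",q)
l=cv2.fitLine(pts,cv2.DIST_L2,0,.01,.01).ravel();print(l)
c=pts.reshape(-1,2).mean(0);A=onz(T,c,.042);B=onz(T,c+l[:2]*10,.042);d=A-B;print("handle c z.042",A,"yaw",np.degrees(np.arctan2(d[1],d[0])))
tcp=np.array([.198,.513,.195]);print("tcp in top",proj(T,tcp),proj(S,tcp))
E
python3 m2.py
```

```text
cams [ 0.333 -0.144  1.386] [1.041 0.284 0.926]
green [294.8 218.7] [256.  160.1] (array([ 0.49698526, -0.25216486,  0.05383823]), np.float64(0.0033726876050187197)) [ 0.49743225 -0.25174263  0.042     ] [ 0.4904448  -0.26095964  0.042     ]
red [251.5 213.4] [282.8 185.9] (array([ 0.5145908 , -0.13328626,  0.05087346]), np.float64(0.002263079258319777)) [ 0.51516259 -0.13226991  0.042     ] [ 0.50983465 -0.13850604  0.042     ]
handle end [0.3935 0.2082 0.0373] 0.0013 z0 top [0.395 0.219 0.   ]
farwall L [0.6165 0.2805 0.0091] 0.005 z0 top [0.617 0.286 0.   ]
farwall R [0.6246 0.1736 0.0074] 0.0005 z0 top [0.626 0.175 0.   ]
nearwall L [0.4915 0.2705 0.0113] 0.0018 z0 top [0.492 0.275 0.   ]
nearwall R [0.5001 0.1634 0.0089] 0.0005 z0 top [0.501 0.165 0.   ]
scale fl [ 0.4881 -0.0982  0.0201] 0.0022 z0 top [ 0.49  -0.097  0.   ]
scale fr [ 0.4632 -0.2817  0.0217] 0.0024 z0 top [ 0.465 -0.283  0.   ]
jarlid [0.692  0.0325 0.0858] 0.0029 z0 top [0.715 0.045 0.   ]
scr [ 0.4486 -0.0296  0.0481] 0.0449 z0 top [ 0.463 -0.046  0.   ]
bowl floor [ 0.6224 -0.2074  0.0468] 0.0009 z0 top [ 0.633 -0.21   0.   ]
bowl rim top view [ 0.62090579 -0.20696261  0.086     ] [ 0.62588713 -0.20458534  0.086     ]
handle rect ((129.4634246826172, 242.17071533203125), (35.779815673828125, 29.1539249420166), 83.6598129272461)
[6.0318746e-02 9.9817914e-01 1.2728571e+02 2.4166518e+02]
handle c z.042 [0.44483423 0.21193727 0.042     ] yaw 4.739685723069238
tcp in top [-16.68786438 342.91196856] [598.44676424 218.58457524]
```

```bash
python3 -m creep '[299,-765,0,0,0,25.7,94, 299,-765,0,0,0,25.7,94, 299,-765,0,0,0,25.7,94, 299,-765,0,0,0,25.7,94, 299,-765,0,0,0,25.7,94]'; python3 look.py b wrist; python3 -c "
from rig import *
print(get_obs()['qpos'],get_obs()['ee_pos'],get_obs()['qvel'])"
```

```text
clock: 0.78
ee_pos: [0.3109, 0.2239, 0.1953]
orientation: [-0.029, 0.706, 0.028, 0.707]
ft_force: [1.3, 0.3, 0.1]
finger_gap: 1.002
[ 0.51601792 -0.08618627  1.94874389 -0.00241887  1.27971306 -1.13004975] [0.31288543 0.21882683 0.1952011 ] [ 0.14676436  0.04283663 -0.03389233  0.00541623 -0.00071243  0.21703669]
```

View pics/b_wrist.png

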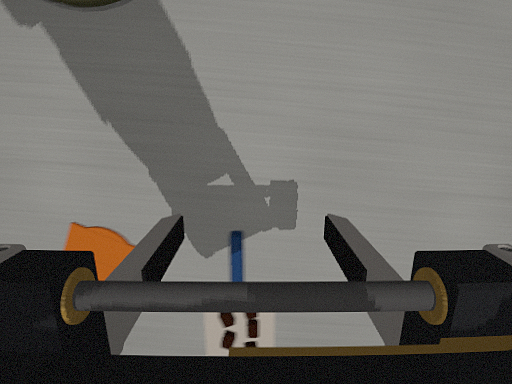

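The wrist image shows the handle's near end at (237,232), in line between the jaws. Next I'll go to the green key with the fingers closed.

```bash
R='';python3 -m creep '[184,-471,0,0,0,0,0, 184,-471,0,0,0,0,0, 184,-471,0,0,0,0,0, 184,-471,0,0,0,0,0, 184,-471,0,0,0,0,0]'; python3 -c "
from rig import *
o=get_obs();print((np:=__import__('numpy')).r_[.497,-.252,.075]-o['ee_pos'])"
```

```text
clock: 1.45
ee_pos: [0.4245, -0.0676, 0.1953]
orientation: [-0.028, 0.706, 0.026, 0.707]
ft_force: [1.7, 0.8, 1.1]
finger_gap: 0.502
[ 0.07250231 -0.18443172 -0.12033015]
```

```bash
python3 -m creep '[72.5,-184.5,0,0,0,0,0, 72.5,-184.5,0,0,0,0,0, 72.5,-184.5,0,0,0,0,0, 72.5,-184.5,-50,0,0,0,0, 72.5,-184.5,-100,0,0,0,0]'; python3 -m creep '[0,0,0,0,0,0,0]'; python3 look.py c wrist top scene; python3 -c "
from rig import *
o=get_obs();print(o['ee_pos'],o['ft_force'],o['finger_gap'],o['orientation'])"
python3 -c "
import cv2
im=cv2.imread('pics/c_scene.png')[130:230,190:330]
cv2.imwrite('pics/c_scene_z.png',cv2.resize(im,None,fx=5,fy=5,interpolation=cv2.INTER_CUBIC))"
```

```text
clock: 2.08
ee_pos: [0.497, -0.2531, 0.0935]
orientation: [-0.027, 0.706, 0.025, 0.707]
ft_force: [0.3, -1.2, -0.9]
finger_gap: 0.01
clock: 2.2
ee_pos: [0.4953, -0.2522, 0.0905]
orientation: [-0.026, 0.708, 0.026, 0.705]
ft_force: [-0.3, -0.3, 0.5]
finger_gap: 0.004
[ 0.49788023 -0.25346282  0.09571233] [ 0.09905636 -1.15448229  0.68023274] 0.007508253914844261 [-0.02762306  0.70548971  0.02487114  0.70774477]
```

View pics/c_wrist.png

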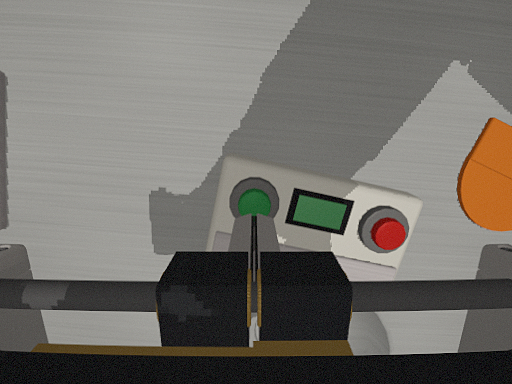

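View pics/c_scene_z.png

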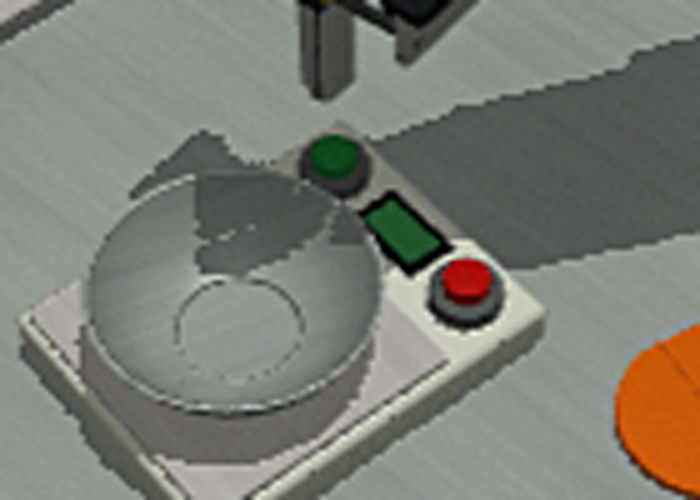

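The wrist view shows the green key at about (255,204), partly behind the fingertips at (254,215). I'll check the offset with the wrist calibration.

```bash
python3 - <<'E'
from geo import *
from rig import get_obs
C=get_calibration("wrist");T=get_calibration("top");S=get_calibration("scene")
im=cv2.imread("pics/c_wrist.png")[:,:,::-1].copy()
m=blobs(im,(45,120,40),(90,255,255),(230,180,280,220))[1]
p=cv2.findNonZero(m).reshape(-1,2);print(p.min(0),p.max(0))
w=p[:,0].max()-p[:,0].min();cx=(p[:,0].max()+p[:,0].min())/2;print("centre guess",cx,p[:,1].min()+w/2)
u=(cx,p[:,1].min()+w/2)
for z in(.044,.048,.052):print(onz(C,u,z))
print(tri(C,u,T,(294.8,218.7)))
rm=blobs(im,(0,120,40),(6,255,255),(360,210,420,260))[0];print(rm)
print("red",tri(C,rm[0][0],T,(251.5,213.4)))
E
```

```text
[238 189] [270 219]
centre guess 254.0 205.0
[ 0.50217258 -0.25260384  0.044     ]
[ 0.50089521 -0.25268742  0.048     ]
[ 0.49961784 -0.25277101  0.052     ]
(array([ 0.49577758, -0.2515794 ,  0.06157391]), np.float64(0.0031656961393501204))
[(array([388.2, 233.6]), array([371, 217,  35,  33, 808], dtype=int32))]
red (array([ 0.51536435, -0.13310267,  0.05198646]), np.float64(0.0034312370480994274))
```

```bash
python3 -m creep '[2,0,-14,0,0,0,0, 2,0,-24,0,0,0,0, 2,0,-24,0,0,0,0]'; python3 -m creep '[0,0,-3,0,0,0,0, 0,0,-3,0,0,0,0]'; python3 -m creep '[0,0,-3,0,0,0,0, 0,0,-3,0,0,0,0]'
```

```text
clock: 2.72
ee_pos: [0.4995, -0.2532, 0.071]
orientation: [-0.027, 0.706, 0.025, 0.707]
ft_force: [-0.3, 0.0, -0.5]
finger_gap: 0.006
clock: 2.98
ee_pos: [0.4995, -0.2531, 0.0679]
orientation: [-0.027, 0.706, 0.025, 0.707]
ft_force: [-0.4, 0.7, 0.3]
finger_gap: 0.006
clock: 3.22
ee_pos: [0.4994, -0.2531, 0.0647]
orientation: [-0.027, 0.706, 0.025, 0.707]
ft_force: [0.2, -0.1, -0.5]
finger_gap: 0.003
```

Fingertips are at about 0.051 with no contact yet. I'll continue in small steps.

```bash
python3 -m creep '[0,0,-3,0,0,0,0, 0,0,-3,0,0,0,0]'; python3 -m creep '[0,0,-2,0,0,0,0, 0,0,-2,0,0,0,0]';python3 -m creep '[0,0,-2,0,0,0,0, 0,0,-2,0,0,0,0]'
```

```text
clock: 3.48
ee_pos: [0.4993, -0.253, 0.0614]
orientation: [-0.027, 0.706, 0.025, 0.707]
ft_force: [0.4, 0.6, 0.9]
finger_gap: 0.003
clock: 3.72
ee_pos: [0.4992, -0.253, 0.0593]
orientation: [-0.027, 0.706, 0.025, 0.707]
ft_force: [-1.1, 0.3, -1.0]
finger_gap: 0.004
clock: 3.98
ee_pos: [0.4991, -0.253, 0.0571]
orientation: [-0.027, 0.706, 0.025, 0.707]
ft_force: [0.5, -0.3, 0.1]
finger_gap: 0.005
```

```bash
python3 -m creep '[0,0,-2,0,0,0,0, 0,0,-2,0,0,0,0]'; python3 -m creep '[0,0,-2,0,0,0,0, 0,0,-2,0,0,0,0]';python3 -m creep '[0,0,-2,0,0,0,0, 0,0,-2,0,0,0,0]'
```

```text
clock: 4.22
ee_pos: [0.499, -0.2529, 0.0549]
orientation: [-0.027, 0.706, 0.026, 0.707]
ft_force: [0.5, -0.1, 0.4]
finger_gap: 0.004
clock: 4.47
ee_pos: [0.4989, -0.2529, 0.0527]
orientation: [-0.027, 0.707, 0.026, 0.707]
ft_force: [-0.8, -0.4, -0.5]
finger_gap: 0.0
clock: 4.72
ee_pos: [0.4989, -0.2528, 0.0505]
orientation: [-0.027, 0.707, 0.026, 0.707]
ft_force: [-0.5, -0.0, -0.2]
finger_gap: 0.006
```

```bash
python3 look.py d scene wrist; python3 -c "
import cv2,numpy as np
im=cv2.imread('pics/d_scene.png')[130:230,190:330]
w=cv2.imread('pics/d_wrist.png')[140:260,190:330]
cv2.imwrite('pics/d_z.png',np.vstack([cv2.resize(im,(420,300),interpolation=cv2.INTER_CUBIC),cv2.resize(w,(350,300),interpolation=cv2.INTER_CUBIC)]) if 0 else np.hstack([cv2.resize(im,(420,300),interpolation=cv2.INTER_CUBIC),cv2.resize(w,(350,300),interpolation=cv2.INTER_CUBIC)]))
from rig import *
print(get_obs()['ft_force'],get_obs()['tau'])"
```

```text
[-0.01891079  0.26002357 -0.52676641] [-3.14940407e-04 -5.79354000e+01 -3.00647092e+01 -5.11644012e-02
  4.37075458e-02 -7.77084483e-05]
```

View pics/d_z.png

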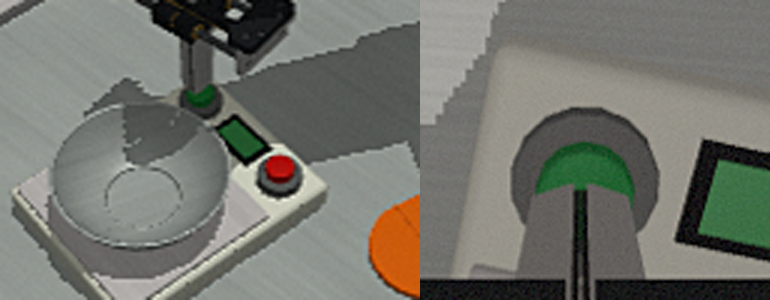

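Seen from the wrist, the fingertips are centred over the green key and contact looks imminent. Continuing.

```bash
python3 -m creep '[0,0,-1.5,0,0,0,0, 0,0,-1.5,0,0,0,0]'; python3 -m creep '[0,0,-1.5,0,0,0,0, 0,0,-1.5,0,0,0,0]'; python3 -m creep '[0,0,-1.5,0,0,0,0, 0,0,-1.5,0,0,0,0]'
```

```text
clock: 5.08
ee_pos: [0.4989, -0.2528, 0.0491]
orientation: [-0.027, 0.707, 0.026, 0.707]
ft_force: [-0.7, 0.9, -0.2]
finger_gap: 0.008
clock: 5.32
ee_pos: [0.4988, -0.2528, 0.0474]
orientation: [-0.027, 0.707, 0.026, 0.707]
ft_force: [0.3, -0.1, -0.5]
finger_gap: 0.006
clock: 5.58
ee_pos: [0.4987, -0.2527, 0.0457]
orientation: [-0.027, 0.707, 0.026, 0.706]
ft_force: [-0.5, -1.0, 0.1]
finger_gap: 0.004
```

```bash
python3 look.py e scene wrist; python3 -c "
import cv2,numpy as np
im=cv2.imread('pics/e_scene.png')[140:200,220:304]
w=cv2.imread('pics/e_wrist.png')[140:260,190:330]
cv2.imwrite('pics/e_z.png',np.hstack([cv2.resize(im,(420,300),interpolation=cv2.INTER_CUBIC),cv2.resize(w,(350,300),interpolation=cv2.INTER_CUBIC)]))"
```

```text
(no output)
```

View pics/e_z.png

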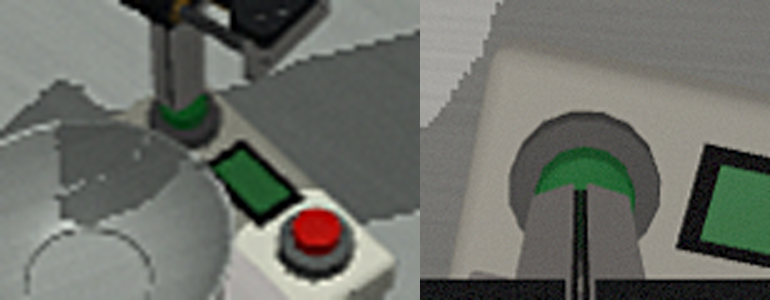

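```bash
python3 -m creep '[0,0,-1.5,0,0,0,0, 0,0,-1.5,0,0,0,0]'; python3 -m creep '[0,0,-1.5,0,0,0,0, 0,0,-1.5,0,0,0,0]'; python3 -c "
from rig import *
import numpy as np
C=get_calibration('wrist');o=get_obs()
print(-C['R'].T@C['t']-o['ee_pos'],o['moment'],o['ft_force'])"
```

```text
clock: 5.92
ee_pos: [0.4988, -0.2528, 0.0443]
orientation: [-0.027, 0.707, 0.026, 0.707]
ft_force: [0.4, 0.6, -0.2]
finger_gap: 0.004
clock: 6.18
ee_pos: [0.4989, -0.2528, 0.0429]
orientation: [-0.027, 0.707, 0.026, 0.707]
ft_force: [-0.1, 0.4, 2.4]
finger_gap: 0.006
[-0.07141272 -0.00448845  0.18755737] [0.08472362 0.02717089 0.01983368] [-0.10068485  0.42319351  2.42968818]
```

Contact: 2.4 N. Now I'll press through the 6 mm travel.

```bash
python3 -m creep '[0,0,-2,0,0,0,0, 0,0,-2,0,0,0,0]'; python3 -m creep '[0,0,-1.5,0,0,0,0, 0,0,-1.5,0,0,0,0]'; python3 -m creep '[0,0,-1.5,0,0,0,0, 0,0,-1.5,0,0,0,0]'
```

```text
clock: 6.42
ee_pos: [0.4989, -0.2528, 0.0408]
orientation: [-0.027, 0.707, 0.026, 0.707]
ft_force: [-0.2, -0.2, 3.0]
finger_gap: 0.003
clock: 6.68
ee_pos: [0.4989, -0.2528, 0.0393]
orientation: [-0.027, 0.707, 0.026, 0.707]
ft_force: [-1.7, 1.2, 3.7]
finger_gap: 0.007
clock: 6.92
ee_pos: [0.4989, -0.2529, 0.0381]
orientation: [-0.027, 0.707, 0.026, 0.707]
ft_force: [-2.0, 1.3, 7.1]
finger_gap: 0.004
```

```bash
python3 -m creep '[0,0,-1.5,0,0,0,0, 0,0,-1.5,0,0,0,0]'; python3 look.py f scene wrist; python3 -c "
import cv2,numpy as np
im=cv2.imread('pics/f_scene.png')[140:200,220:304]
w=cv2.imread('pics/f_wrist.png')[140:260,190:330]
cv2.imwrite('pics/f_z.png',np.hstack([cv2.resize(im,(420,300),interpolation=cv2.INTER_CUBIC),cv2.resize(w,(350,300),interpolation=cv2.INTER_CUBIC)]))"
```

```text
clock: 7.18
ee_pos: [0.4991, -0.2529, 0.0379]
orientation: [-0.027, 0.706, 0.026, 0.707]
ft_force: [-8.0, 4.7, 18.6]
finger_gap: 0.003
```

View pics/f_z.png

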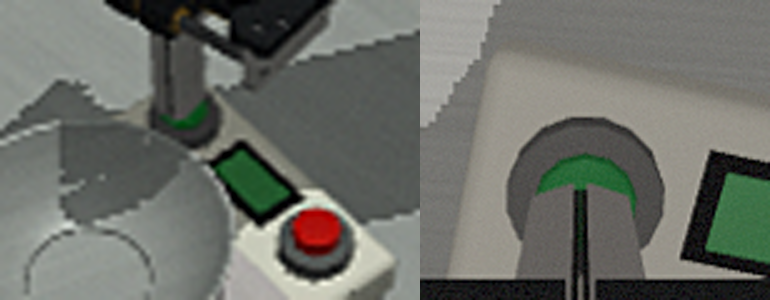

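The key is bottomed: 6 mm after first contact the force jumped to 18.6 N. Contact came with TCP z at about 0.044, which puts the tips at 0.030, lower than expected. I'll check the height bookkeeping while releasing.

```bash
python3 -m creep '[0,0,10,0,0,0,0, 0,0,30,0,0,0,0, 0,0,60,0,0,0,0, 0,0,60,0,0,0,0]'; python3 look.py g scene top wrist; python3 -c "
from geo import *
from rig import get_obs
S=get_calibration('scene');T=get_calibration('top')
o=get_obs()['ee_pos'];print(o)
for d in (-.028,-.014,0,.014): print(d,proj(S,o+[0,0,d]),proj(T,o+[0,0,d]))
im=cv2.imread('pics/g_scene.png')[110:200,220:304]
w=cv2.imread('pics/g_top.png')[170:260,260:344]
cv2.imwrite('pics/g_z.png',np.hstack([cv2.resize(im,None,fx=4.5,fy=4.5,interpolation=cv2.INTER_CUBIC),cv2.resize(w,None,fx=4.5,fy=4.5,interpolation=cv2.INTER_CUBIC)]))
for z in (0.042,.03): print(z,onz(S,(256,160.1),z),onz(T,(294.8,218.7),z))
for z in (.038,.05): print('proj key',proj(S,(.499,-.2528,z)),proj(T,(.499,-.2528,z)))
"
```

```text
clock: 7.78
ee_pos: [0.4999, -0.2534, 0.0996]
orientation: [-0.028, 0.705, 0.025, 0.708]
ft_force: [-0.1, -0.3, 0.4]
finger_gap: 0.006
[ 0.49863376 -0.25265165  0.09680319]
-0.028 [255.94920384 157.0322456 ] [295.8651891  217.03012634]
-0.014 [255.84336194 153.78901079] [296.27092545 216.36772681]
0 [255.73542863 150.48116581] [296.68526372 215.69126646]
0.014 [255.62534241 147.10679477] [297.10848018 215.00029315]
0.042 [ 0.4904448  -0.26095964  0.042     ] [ 0.49743225 -0.25174263  0.042     ]
0.03 [ 0.48297063 -0.26835668  0.03      ] [ 0.49890245 -0.25270834  0.03      ]
proj key [256.05409489 163.99343464] [295.04977162 218.30778366]
proj key [255.96625099 161.33369442] [295.38203035 217.76490076]
```

View pics/g_z.png

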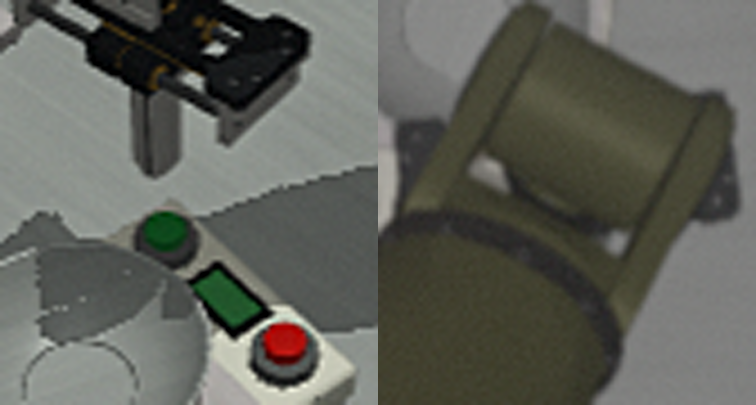

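View pics/g_wrist.png

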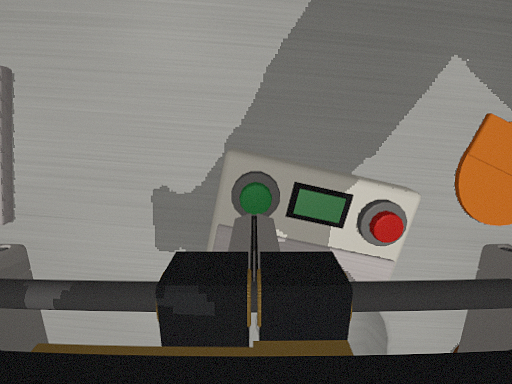

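Both the wrist and scene views show the green key back up, level with the red one. The fingertip contact height implies the tips sit at about the reported TCP z, so I'll use that and check it visually. Next I'll go to the handle and test the sign of joint 4 on the way.

```bash
python3 -m creep '[0,0,60,0,0,0,70, -64,465,60,10,0,0,70, -64,465,60,10,0,0,70, -64,465,60,10,0,0,70, -64,465,60,10,0,0,70]'; python3 -c "
from rig import *
o=get_obs();print(o['qpos'],o['ee_pos'],o['orientation'])"
```

```text
clock: 8.55
ee_pos: [0.4636, -0.0032, 0.1558]
orientation: [0.035, 0.702, 0.087, 0.706]
ft_force: [0.7, 0.9, -0.9]
finger_gap: 0.502
[-0.18923953  0.15884287  1.80137926  0.18086741  1.22154083 -1.89918369] [ 0.46359563 -0.00321465  0.15579758] [0.03524083 0.70240523 0.08713751 0.70554378]
```

```bash
python3 -m creep '[-29,216,0,-10,0,0,70, -29,216,0,-10,0,0,70, -29,216,0,-10,0,0,70, -29,216,-30,-10,0,0,70, -29,216,-30,-10,0,0,70]'; python3 -m creep '[0,0,0,0,0,0,70]';python3 look.py h wrist scene; python3 -c "
from rig import *
from scipy.spatial.transform import Rotation as R
o=get_obs();print(o['qpos'],o['ee_pos'],o['orientation']);print(R.from_quat(o['orientation']).as_matrix())
import cv2
im=cv2.imread('pics/h_scene.png')[190:330,330:450]
cv2.imwrite('pics/h_z.png',cv2.resize(im,None,fx=4,fy=4,interpolation=cv2.INTER_CUBIC))"
```

```text
clock: 9.18
ee_pos: [0.4326, 0.2144, 0.123]
orientation: [-0.028, 0.709, 0.026, 0.704]
ft_force: [0.4, -0.5, 0.5]
finger_gap: 0.745
clock: 9.3
ee_pos: [0.4326, 0.2139, 0.1228]
orientation: [-0.028, 0.709, 0.026, 0.704]
ft_force: [-0.1, -0.3, 0.1]
finger_gap: 0.743
[ 3.82630665e-01  2.31879279e-01  1.78586341e+00 -3.19545674e-04
  1.13131343e+00 -1.26414729e+00] [0.43281759 0.21355999 0.1230215 ] [-0.0278929   0.70903887  0.02591775  0.70414071]
[[-0.0068157  -0.07605379  0.99708042]
 [-0.00305481  0.99710051  0.07603445]
 [-0.99997211 -0.00252766 -0.00702826]]
```

View pics/h_wrist.png

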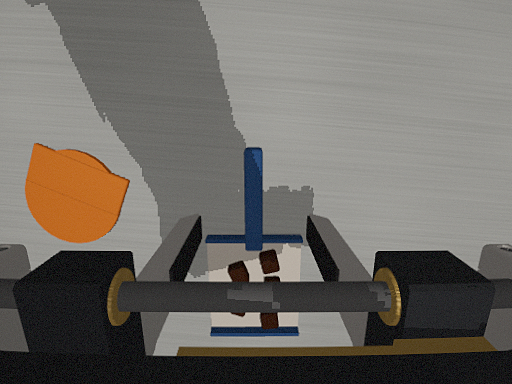

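View pics/h_z.png

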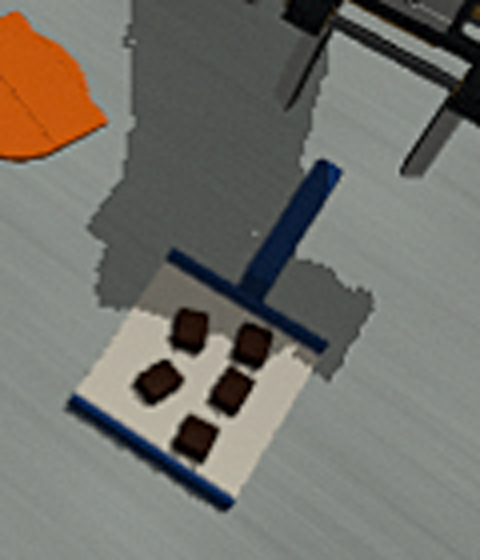

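The wrist view shows the handle from (254,149) to (254,249), midway between the fingers. I'll locate it in world coordinates.

```bash
python3 - <<'E'
from geo import *
C=get_calibration("wrist")
im=cv2.imread("pics/h_wrist.png")[:,:,::-1].copy()
m=blobs(im,(105,100,30),(130,255,255),(235,140,272,234))[1]
p=cv2.findNonZero(m);l=cv2.fitLine(p,cv2.DIST_L2,0,.01,.01).ravel();q=p.reshape(-1,2)
print(l,q.min(0),q.max(0))
f=lambda r:(l[2]+l[0]/l[1]*(r-l[3]),r)
for z in(.042,.032):
    A=onz(C,f(149),z);B=onz(C,f(248),z);d=B-A
    print(A.round(4),B.round(4),np.linalg.norm(d),"mid",((A+B)/2).round(4),np.degrees(np.arctan2(d[1],d[0])))
E
```

```text
[5.3078444e-03 9.9998593e-01 2.5296309e+02 1.9020125e+02] [244 148] [261 233]
[0.3912 0.2097 0.042 ] [0.4915 0.2179 0.042 ] 0.10060715721574025 mid [0.4413 0.2138 0.042 ] 4.659708357969153
[0.3922 0.2098 0.032 ] [0.4962 0.2182 0.032 ] 0.10434614227929975 mid [0.4442 0.214  0.032 ] 4.659708357969165
```

```bash
python3 -m creep '[5,0,-40,0,0,0,70, 5,0,-75,0,0,0,70, 5,0,-90,0,0,0,70, 5,0,-90,0,0,0,70]'; python3 look.py i scene wrist; python3 -c "
import cv2
im=cv2.imread('pics/i_scene.png')[190:330,330:450]
cv2.imwrite('pics/i_z.png',cv2.resize(im,None,fx=4,fy=4,interpolation=cv2.INTER_CUBIC))"
```

```text
clock: 9.9
ee_pos: [0.438, 0.2131, 0.0331]
orientation: [-0.028, 0.709, 0.026, 0.704]
ft_force: [0.5, -0.9, 0.5]
finger_gap: 0.744
```

View pics/i_z.png

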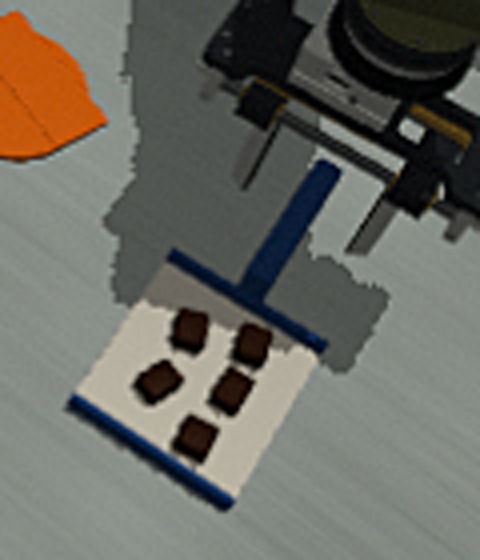

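View pics/i_wrist.png

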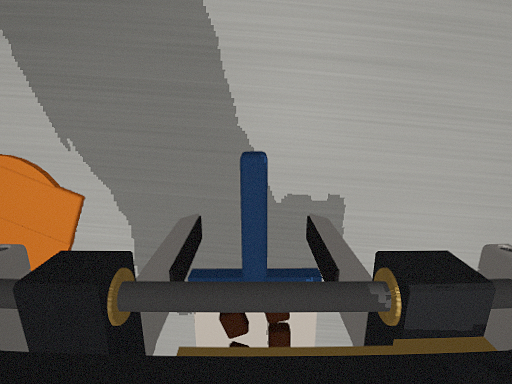

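The fingers straddle the handle and the tips still look high. I'll descend further, watching the force.

```bash
python3 -m creep '[0,0,-8,0,0,0,70, 0,0,-14,0,0,0,70, 0,0,-14,0,0,0,70]'; python3 look.py j scene; python3 -c "
import cv2
from geo import *
S=get_calibration('scene')
for z in (-.004,.01,.02,.03,.042): print(z,(proj(S,(.438,.213,z))-[330,190])*4)
im=cv2.imread('pics/j_scene.png')[190:330,330:450]
cv2.imwrite('pics/j_z.png',cv2.resize(im,None,fx=4,fy=4,interpolation=cv2.INTER_CUBIC))"
```

```text
clock: 10.38
ee_pos: [0.4384, 0.2135, 0.0199]
orientation: [-0.028, 0.709, 0.026, 0.704]
ft_force: [-0.5, -0.6, -0.3]
finger_gap: 0.743
-0.004 [281.66218517 246.51254581]
0.01 [287.51174204 236.36899374]
0.02 [291.76797728 228.98638733]
0.03 [296.09090677 221.48638124]
0.042 [301.36865912 212.32747242]
```

View pics/j_z.png

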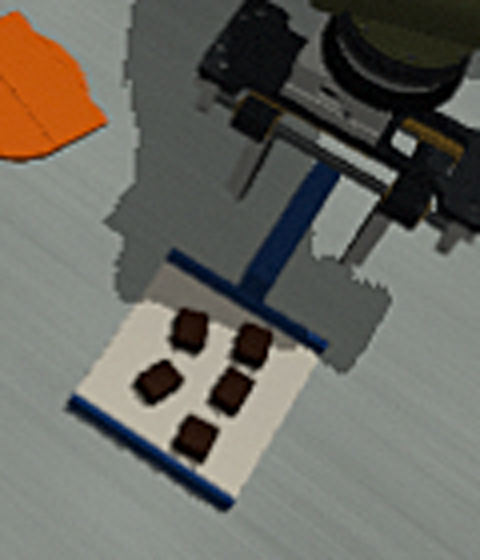

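The tips project to z of about 0.019, matching the reported TCP z, so the tips do sit at the TCP height. I'll go 9 mm lower and close.

```bash
python3 -m creep '[0,0,-5,0,0,0,70, 0,0,-9,0,0,0,70, 0,0,-9,0,0,0,70]'; python3 -m creep '[0,0,0,0,0,0,10, 0,0,0,0,0,0,10, 0,0,0,0,0,0,10, 0,0,0,0,0,0,10, 0,0,0,0,0,0,10]';python3 -m creep '[0,0,0,0,0,0,10, 0,0,0,0,0,0,10, 0,0,0,0,0,0,10]'
```

```text
clock: 10.8
ee_pos: [0.4383, 0.2135, 0.0108]
orientation: [-0.028, 0.709, 0.026, 0.704]
ft_force: [-0.7, 1.0, -0.4]
finger_gap: 0.744
clock: 11.42
ee_pos: [0.4383, 0.2135, 0.0108]
orientation: [-0.028, 0.709, 0.026, 0.704]
ft_force: [-0.3, 0.2, 0.0]
finger_gap: 0.246
clock: 11.8
ee_pos: [0.4383, 0.2136, 0.0108]
orientation: [-0.028, 0.709, 0.026, 0.704]
ft_force: [0.0, 0.8, 0.4]
finger_gap: 0.188
```

Gripped at 17.7 mm opening. I'll lift gently, straight up.

```bash
python3 -m creep '[0,0,4,0,0,0,5, 0,0,10,0,0,0,5, 0,0,20,0,0,0,5, 0,0,32,0,0,0,5, 0,0,46,0,0,0,5]'; python3 -m creep '[0,0,15,0,0,0,5, 0,0,32,0,0,0,5, 0,0,50,0,0,0,5, 0,0,66,0,0,0,5, 0,0,80,0,0,0,5]';  python3 -m creep '[0,0,14,0,0,0,5, 0,0,28,0,0,0,5, 0,0,38,0,0,0,5, 0,0,42,0,0,0,5]'; python3 look.py k scene top; python3 -c "
import cv2
im=cv2.imread('pics/k_scene.png')[170:310,330:470]
im2=cv2.imread('pics/k_top.png')[150:290,60:200]
cv2.imwrite('pics/k_z.png',cv2.resize(cv2.hconcat([im,im2]),None,fx=2.8,fy=2.8,interpolation=cv2.INTER_CUBIC))"
```

```text
clock: 12.42
ee_pos: [0.4383, 0.2136, 0.0578]
orientation: [-0.028, 0.709, 0.026, 0.704]
ft_force: [0.5, 0.1, -4.4]
finger_gap: 0.188
clock: 13.05
ee_pos: [0.4383, 0.2136, 0.139]
orientation: [-0.028, 0.709, 0.026, 0.705]
ft_force: [0.4, -1.0, -3.5]
finger_gap: 0.187
clock: 13.55
ee_pos: [0.4384, 0.2136, 0.1815]
orientation: [-0.028, 0.708, 0.026, 0.705]
ft_force: [-0.1, 0.2, -4.4]
finger_gap: 0.188
```

View pics/k_z.png

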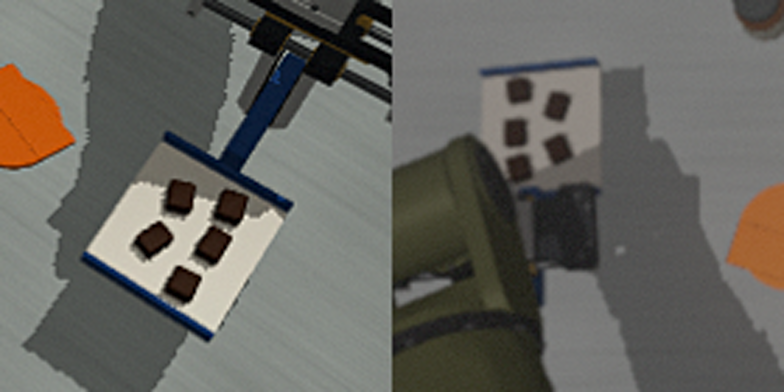

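The scene and top views show the dish level in the air with all five chunks in place. I'll carry it smoothly toward the bowl.

```bash
python3 -m creep '[2.5,-12,0,0,0,-0.5,5, 7.5,-35,0,0,0,-1.4,5, 13.5,-62.5,0,0,0,-2.4,5, 19,-90,0,0,0,-3.5,5, 25,-115,0,0,0,-4.4,5]'; python3 -m creep '[5.5,-26,0,0,0,-1,5, 11,-52,0,0,0,-2,5, 16.5,-78,0,0,0,-3,5, 22,-104,0,0,0,-4,5, 26,-125,0,0,0,-4.7,5]'; python3 -c "
from rig import *
from scipy.spatial.transform import Rotation as R
o=get_obs();print(o['ee_pos'],R.from_quat(o['orientation']).as_matrix()[:,1:].round(3),o['qpos'])"
```

```text
clock: 14.28
ee_pos: [0.4633, 0.0969, 0.1807]
orientation: [-0.0, 0.709, -0.002, 0.705]
ft_force: [-0.3, -0.5, -3.0]
finger_gap: 0.185
clock: 14.9
ee_pos: [0.489, -0.0298, 0.1803]
orientation: [0.03, 0.709, -0.031, 0.704]
ft_force: [-0.2, -0.2, -3.5]
finger_gap: 0.187
[ 0.4890216  -0.02982328  0.18028282] [[ 0.086  0.996]
 [ 0.996 -0.086]
 [-0.003 -0.007]] [-0.13399157  0.18413302  1.70091019 -0.00309081  1.26363824 -1.61794531]
```

```bash
python3 -m creep '[5,-24,-5,0,0,-1,5, 10,-48,-12,0,0,-2,5, 15,-68,-22,0,0,-2.8,5, 18,-80,-29,0,0,-3.3,5, 19,-84,-33,0,0,-3.3,5]'; python3 -m creep '[0,0,0,0,0,0,5]';python3 look.py l scene top; python3 -c "
from rig import *
from scipy.spatial.transform import Rotation as R
o=get_obs();print(o['ee_pos'],R.from_quat(o['orientation']).as_matrix()[:,1:].round(3),o['qpos'])
import cv2
im=cv2.imread('pics/l_scene.png')[80:240,170:370]
cv2.imwrite('pics/l_z.png',cv2.resize(im,None,fx=3.5,fy=3.5,interpolation=cv2.INTER_CUBIC))"
```

```text
clock: 15.52
ee_pos: [0.5079, -0.1143, 0.1465]
orientation: [0.05, 0.708, -0.052, 0.702]
ft_force: [0.4, -0.7, -4.3]
finger_gap: 0.186
clock: 15.65
ee_pos: [0.5078, -0.1141, 0.1463]
orientation: [0.05, 0.708, -0.051, 0.702]
ft_force: [-0.5, 0.1, -4.5]
finger_gap: 0.187
[ 0.5079274  -0.11382514  0.14667588] [[ 0.143  0.99 ]
 [ 0.99  -0.143]
 [-0.002 -0.008]] [-0.28894252  0.28546083  1.65751682 -0.00373033  1.20623683 -1.71497262]
```

View pics/l_z.png

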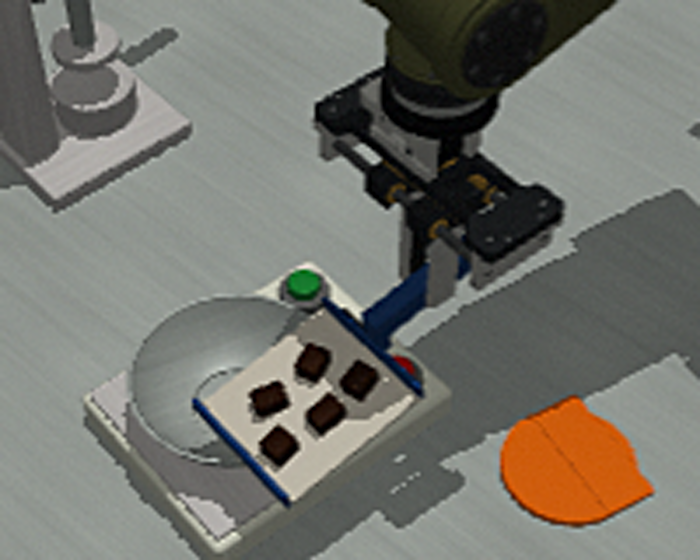

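View pics/l_top.png

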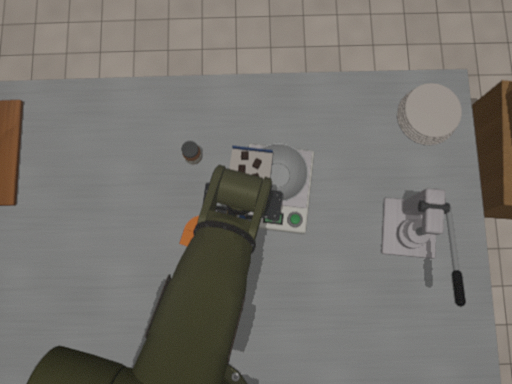

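The dish is level beside the bowl centre on the +y side, with all five chunks on it. In the top view its far wall runs from (233,148) to (273,151). I'll verify its alignment with the bowl.

```bash
python3 - <<'E'
from geo import *
T=get_calibration("top");S=get_calibration("scene")
b=np.array([.622,-.206,0]);u=np.array([.99,-.141,0]);v=np.array([.141,.99,0])
Wz=lambda x,y:(170+(x+.5)/3.5-.5,80+(y+.5)/3.5-.5)
for n,p in(("far-v",onz(T,(272.5,150.5),.155)),("far+v",onz(T,(233,148.5),.155)),("S far-v",onz(S,Wz(197,403),.155)),("S far+v",onz(S,Wz(286,502),.155)),("S near-v",onz(S,Wz(327,302),.155)),("S near+v",onz(S,Wz(420,395),.155))):
    print(n,p.round(4),"u",(p-b)@u,"v",(p-b)@v)
print(tri(T,(272.5,150.5),S,Wz(197,403)),tri(T,(233,148.5),S,Wz(286,502)))
E
```

```text
far-v [ 0.6634 -0.1916  0.155 ] u 0.03899211159646717 v 0.020087517692398183
far+v [ 0.6714 -0.0889  0.155 ] u 0.032432493295379235 v 0.12291733361570477
S far-v [ 0.6914 -0.1688  0.155 ] u 0.06344124516625954 v 0.04661991438736269
S far+v [ 0.7082 -0.0673  0.155 ] u 0.06573590760592632 v 0.14950268367134176
S near-v [ 0.563  -0.1643  0.155 ] u -0.06424853992665491 v 0.033002961984797935
S near+v [ 0.5818 -0.0589  0.155 ] u -0.060525537046717585 v 0.1399702769755591
(array([ 0.67369459, -0.19266312,  0.11530421]), np.float64(0.0012569768622720102)) (array([ 0.6860272 , -0.08811611,  0.1058722 ]), np.float64(0.003523681521244077))
```

```bash
python3 look.py l2 wrist; python3 - <<'E'
from geo import *
T=get_calibration("top");S=get_calibration("scene")
s=lambda x,y:(330+(x+.5)/2.8-.5,170+(y+.5)/2.8-.5)
t=lambda x,y:(60+(x-392+.5)/2.8-.5,150+(y+.5)/2.8-.5)
for n,a,b in(("far+v",(482,74),(212,338)),("far-v",(600,64),(85,258)),("near-v",(600,190),(166,134))):
    print(n,tri(T,t(*a),S,s(*b)))
im=cv2.imread("pics/l_top.png")[130:230,210:330];cv2.imwrite("pics/l_topz.png",cv2.resize(im,None,fx=5,fy=5,interpolation=cv2.INTER_CUBIC))
E
```

```text
far+v (array([0.60871303, 0.28025102, 0.14892932]), np.float64(0.0010127287307363643))
far-v (array([0.61597186, 0.17184162, 0.14480943]), np.float64(0.00089713546769402))
near-v (array([0.49410901, 0.16176364, 0.17263454]), np.float64(0.00024604392750552306))
```

View pics/l_topz.png

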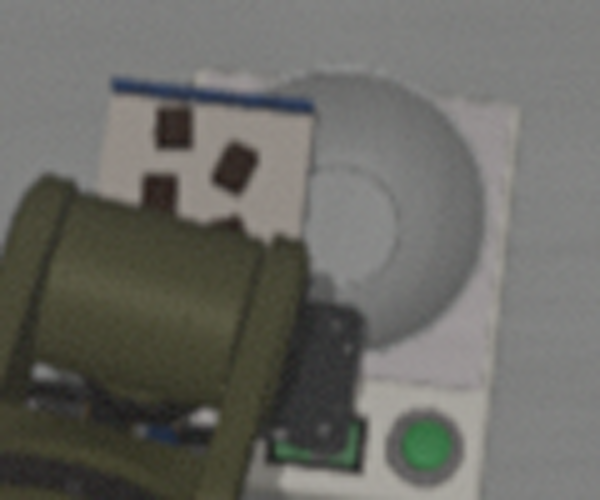

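View pics/l2_wrist.png

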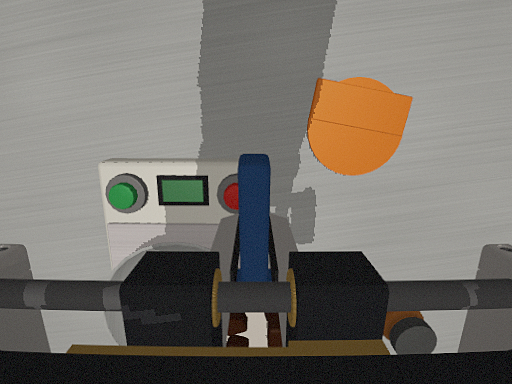

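Triangulating the corners shows the dish has pivoted in the pads: its far end droops by about 13° (near wall at 0.173, far wall at about 0.147 after the lift). I'll pitch the tool up by 13° to level it.

```bash
python3 -m creep '[0,0,5,-0.7,-4.5,0,5, 0,0,10,-1.3,-9,0,5, 0,0,15,-1.8,-12.9,0,5, 0,0,15,-1.8,-12.9,0,5]'; python3 look.py m scene top; python3 - <<'E'
import cv2
a=cv2.imread('pics/m_scene.png')[80:240,200:360];b=cv2.imread('pics/m_top.png')[120:240,210:330]
b=cv2.resize(b,(480,480),interpolation=cv2.INTER_CUBIC)[:, :320]
cv2.imwrite('pics/m_z.png',cv2.hconcat([cv2.resize(a,(480,480),interpolation=cv2.INTER_CUBIC),b]))
E
```

```text
clock: 16.3
ee_pos: [0.5076, -0.1135, 0.1625]
orientation: [0.044, 0.624, -0.056, 0.779]
ft_force: [-0.3, 0.3, -3.0]
finger_gap: 0.187
```

View pics/m_z.png

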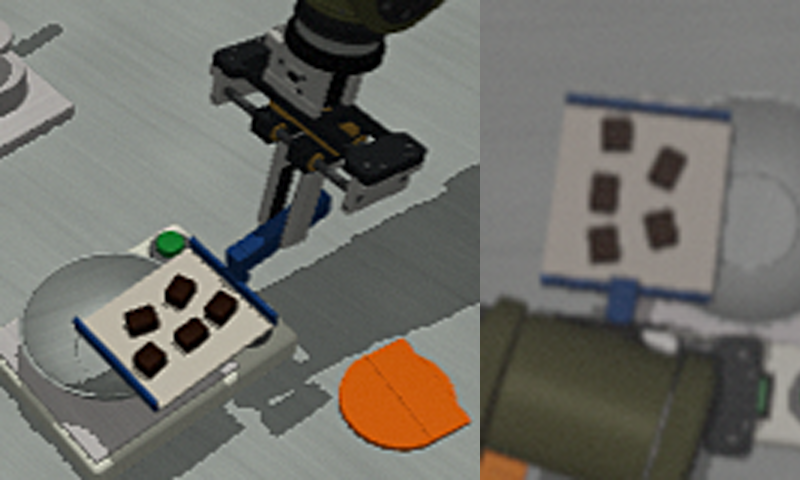

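Now both wall ends are visible in both views, so I'll triangulate all four corners.

```bash
cat > m4.py <<'E'
from geo import *
T=get_calibration("top");S=get_calibration("scene")
s=lambda x,y:(200+(x+.5)/3-.5,80+(y+.5)/3-.5)
t=lambda x,y:(210+(x-480+.5)/4-.5,120+(y+.5)/4-.5)
b=np.array([.622,-.206,0]);u=np.array([.99,-.141,0]);v=np.array([.141,.99,0])
for n,a,c in(("far+v",(567,97),(156,407)),("far-v",(731,116),(77,321)),("near-v",(711,298),(192,239)),("near+v",(544,280),(274,319))):
    P,e=tri(T,t(*a),S,s(*c));print(n,P.round(4),round(e,4),"u",((P-b)@u).round(4),"v",((P-b)@v).round(4))
E
python3 m4.py
```

```text
far+v [ 0.6874 -0.0852  0.1453] 0.002 u 0.0477 v 0.1289
far-v [ 0.671  -0.1922  0.147 ] 0.001 u 0.0466 v 0.0206
near-v [ 0.5481 -0.1753  0.1594] 0.001 u -0.0775 v 0.02
near+v [ 0.5635 -0.0689  0.1543] 0.0017 u -0.0772 v 0.1275
```

The dish still pitches about 5° down and sits 15 mm short of the bowl centre along its axis. I'll correct both, then roll.

```bash
python3 -m creep '[8,-1,-3,-0.4,-2.7,0,5, 15,-2,-5,-0.8,-5.4,0,5, 15,-2,-5,-0.8,-5.4,0,5]'; python3 look.py n scene top; python3 - <<'E'
import cv2
a=cv2.imread('pics/n_scene.png')[80:240,200:360];b=cv2.imread('pics/n_top.png')[120:240,210:330]
b=cv2.resize(b,(480,480),interpolation=cv2.INTER_CUBIC)[:, :320]
cv2.imwrite('pics/n_z.png',cv2.hconcat([cv2.resize(a,(480,480),interpolation=cv2.INTER_CUBIC),b]))
from rig import *
print(get_obs()['qpos'])
E
```

```text
clock: 16.77
ee_pos: [0.5229, -0.1155, 0.1565]
orientation: [0.042, 0.587, -0.058, 0.806]
ft_force: [0.7, -0.2, -4.2]
finger_gap: 0.188
[-0.31218216  0.13026061  1.85503222  0.06665618  0.84937408 -1.77612403]
```

View pics/n_z.png

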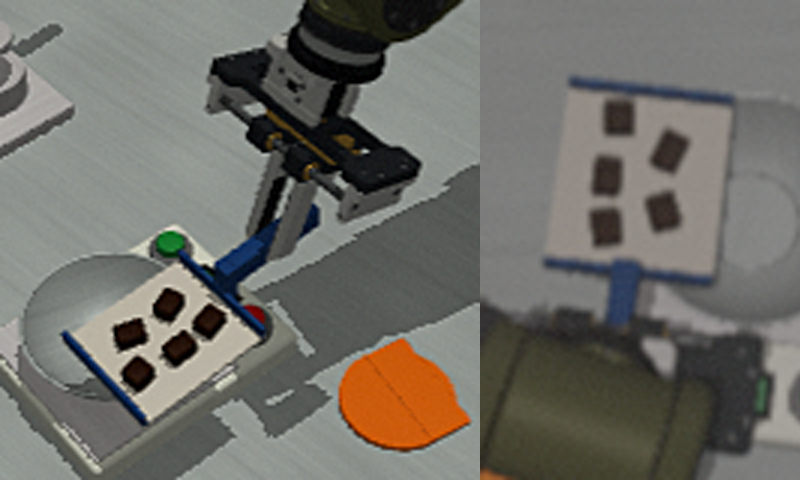

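```bash
sed -e 's/("far+v".*:/("far+v",(570,80),(143,421)),("far-v",(734,99),(65,334)),("near-v",(714,282),(181,253)),("near+v",(545,264),(262,332))):/' m4.py > m5.py; python3 m5.py
```

```text
far+v [ 0.7009 -0.0869  0.1386] 0.0018 u 0.0613 v 0.129
far-v [ 0.6842 -0.1944  0.1401] 0.0001 u 0.0599 v 0.0202
near-v [ 0.5601 -0.1776  0.1495] 0.0005 u -0.0653 v 0.0194
near+v [ 0.5758 -0.07    0.1474] 0.0033 u -0.065 v 0.1281
```

The dish is roughly level (4° down) and centred along the bowl. Both droop and creep shrink as it rolls, so I'll roll now: first to 50°, then 72°.

```bash
python3 -m creep '[0,0,4,9.9,-1.4,0,5, 0,-1,9,19.8,-2.8,0,5, -1,-7,14,29.7,-4.2,0,5, -2,-14,16,39.6,-5.6,0,5, -3,-22,18,49.5,-7,0,5]'; python3 look.py o scene; python3 - <<'E'
import cv2
from rig import *
print(get_obs()['qpos'])
a=cv2.imread('pics/o_scene.png')[80:240,180:360]
cv2.imwrite('pics/o_z.png',cv2.resize(a,None,fx=3.5,fy=3.5,interpolation=cv2.INTER_CUBIC))
E
```

```text
clock: 17.5
ee_pos: [0.5203, -0.1386, 0.1759]
orientation: [0.38, 0.508, 0.197, 0.748]
ft_force: [-0.8, 1.2, -3.8]
finger_gap: 0.188
[-0.7570802   0.39485368  1.72820264  0.90983349  1.40231297 -2.38056411]
```

View pics/o_z.png

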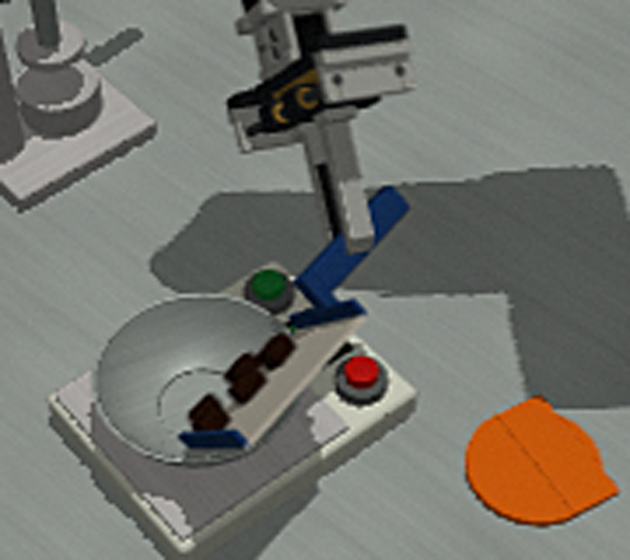

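The picture shows the dish rolled 50° over the bowl and the chunks starting to slide over the lower edge. Joint 6 is at −2.38, near its limit of −2.55. I'll hold here and see what slides off.

```bash
python3 -m creep '[0,0,0,0,0,0,5, 0,0,0,0,0,0,5]'; python3 look.py p scene; python3 - <<'E'
import cv2
from rig import *
print(get_obs()['qpos'])
a=cv2.imread('pics/p_scene.png')[80:240,180:360]
cv2.imwrite('pics/p_z.png',cv2.resize(a,None,fx=3.5,fy=3.5,interpolation=cv2.INTER_CUBIC))
E
```

```text
clock: 17.8
ee_pos: [0.5196, -0.1398, 0.174]
orientation: [0.384, 0.507, 0.198, 0.746]
ft_force: [0.3, 0.2, -2.1]
finger_gap: 0.19
[-0.75555667  0.39332396  1.72791806  0.90861948  1.40143663 -2.37991   ]
```

View pics/p_z.png

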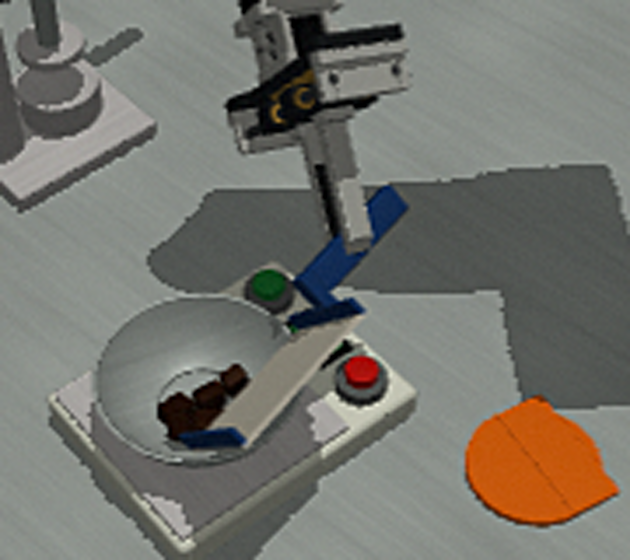

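The dish floor is empty and the chunks lie in the bowl. I'll lift clear and roll back.

```bash
python3 -m creep '[0,2,20,0,0,0,5, 0,5,45,0,0,0,5, 1,10,65,-10,1.4,0,5, 2,16,75,-20,2.8,0,5, 3,22,80,-30,4.2,0,5]'; python3 -m creep '[0,10,5,-10,1.4,0,5, 0,20,5,-19.8,2.8,0,5, 0,30,5,-19.8,2.8,0,5, 0,40,5,-19.8,2.8,0,5]'; python3 look.py q scene top; python3 - <<'E'
import cv2
from rig import *
from scipy.spatial.transform import Rotation as R
o=get_obs();print(o['qpos'],R.from_quat(o['orientation']).as_matrix().round(3))
a=cv2.imread('pics/q_scene.png')[80:240,180:360]
b=cv2.imread('pics/q_top.png')[110:240,200:330]
cv2.imwrite('pics/q_z.png',cv2.hconcat([cv2.resize(a,(450,400),interpolation=cv2.INTER_CUBIC),cv2.resize(b,(400,400),interpolation=cv2.INTER_CUBIC)[:,:350]]))
cv2.imwrite('pics/q_z2.png',cv2.resize(b,(600,600),interpolation=cv2.INTER_CUBIC))
E
```

```text
clock: 18.48
ee_pos: [0.523, -0.1171, 0.2579]
orientation: [0.181, 0.566, 0.044, 0.803]
ft_force: [-0.2, 0.9, -4.6]
finger_gap: 0.188
clock: 18.98
ee_pos: [0.5227, -0.076, 0.2635]
orientation: [0.043, 0.585, -0.057, 0.808]
ft_force: [-0.1, -0.2, -2.8]
finger_gap: 0.187
[-0.23011137  0.01188357  1.72809105  0.03220166  1.08585814 -1.66770689] [[ 0.309  0.143  0.94 ]
 [-0.043  0.99  -0.136]
 [-0.95   0.002  0.312]]
```

View pics/q_z.png

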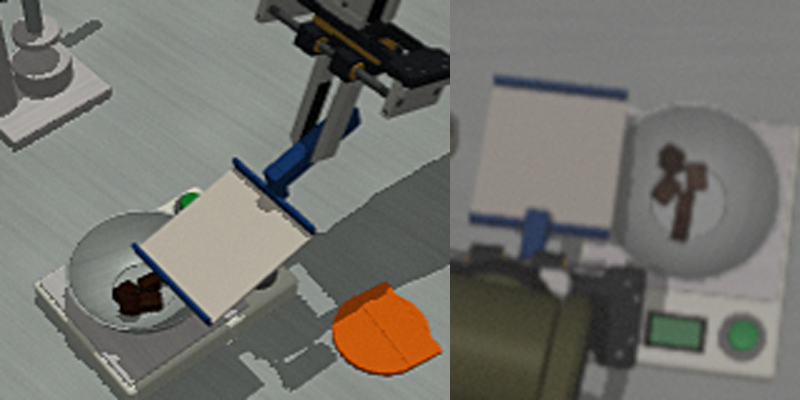

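View pics/q_z2.png

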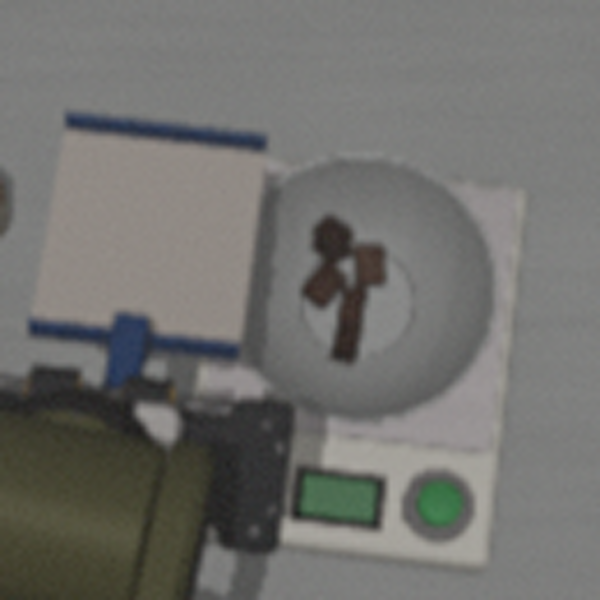

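Top view: all five chunks are in the bowl around its floor, the dish is clean, and the bowl has not visibly moved. I'll carry the dish back to where it started.

```bash
python3 -m creep '[-6,22,0,0,0,1,5, -15,55,0,0,0,2.5,5, -26,95,0,0,0,4.2,5, -37,135,0,0,0,6,5, -48,175,0,0,0,7.7,5]'; python3 -m creep '[-10,38,-10,0,0,1.7,5, -19,72,-30,0,0,3.3,5, -26,96,-60,0,0,4.5,5, -29,108,-95,0,0,4.9,5, -30,112,-130,0,0,4.9,5]';python3 -m creep '[0,0,-20,0,0,0,5, 0,0,-35,0,0,0,5, 0,0,-35,0,0,0,5]'; python3 look.py r scene top; python3 - <<'E'
import cv2
from rig import *
from scipy.spatial.transform import Rotation as R
o=get_obs();print(o['ee_pos'],R.from_quat(o['orientation']).as_matrix().round(3))
a=cv2.imread('pics/r_scene.png')[190:330,320:460]
b=cv2.imread('pics/r_top.png')[150:270,70:190]
cv2.imwrite('pics/r_z.png',cv2.hconcat([cv2.resize(a,(420,420),interpolation=cv2.INTER_CUBIC),cv2.resize(b,(360,420),interpolation=cv2.INTER_CUBIC)]))
E
```

```text
clock: 19.7
ee_pos: [0.4744, 0.0987, 0.2628]
orientation: [0.004, 0.587, -0.003, 0.81]
ft_force: [1.0, 0.6, -3.2]
finger_gap: 0.189
clock: 20.32
ee_pos: [0.4444, 0.2105, 0.1316]
orientation: [-0.02, 0.587, 0.031, 0.809]
ft_force: [0.5, 0.4, -3.1]
finger_gap: 0.189
clock: 20.7
ee_pos: [0.4443, 0.2095, 0.0956]
orientation: [-0.019, 0.588, 0.03, 0.808]
ft_force: [-0.1, -0.1, -2.5]
finger_gap: 0.188
[0.44490279 0.21009804 0.09706659] [[ 0.308 -0.072  0.949]
 [ 0.027  0.997  0.067]
 [-0.951  0.005  0.31 ]]
```

View pics/r_z.png

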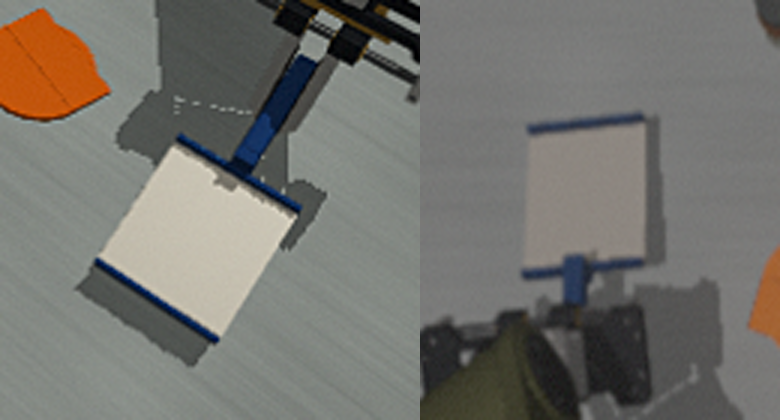

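```bash
python3 - <<'E'
from geo import *
T=get_calibration("top");S=get_calibration("scene")
s=lambda x,y:(320+(x+.5)/3-.5,190+(y+.5)/3-.5)
t=lambda x,y:(70+(x-420+.5)/3-.5,150+(y+.5)/3.5-.5)
for n,a,c in(("far+v",(529,128),(217,341)),("far-v",(643,116),(96,262)),("near-v",(643,263),(180,137)),("near+v",(523,275),(298,212))):
    P,e=tri(T,t(*a),S,s(*c));print(n,P.round(4),round(e,4))
E
```

```text
far+v [0.6011 0.2733 0.0486] 0.0012
far-v [0.6087 0.1668 0.0464] 0.0014
near-v [0.4864 0.1577 0.0784] 0.0006
near+v [0.4801 0.2655 0.0769] 0.0029
```

The dish droops about 14° again, so the far edge will touch first and the dish will pivot flat in the pads. I'll lower slowly, watching the force.

```bash
python3 -m creep '[0,1.5,-12,0,0,0,5, 0,3,-25,0,0,0,5, 0,3,-35,0,0,0,5, 0,3,-42,0,0,0,5]'; python3 -m creep '[0,0,-7,0,0,0,5, 0,0,-14,0,0,0,5, 0,0,-20,0,0,0,5]'; python3 -m creep '[0,0,-5,0,0,0,5, 0,0,-10,0,0,0,5, 0,0,-15,0,0,0,5]'
```

```text
clock: 21.3
ee_pos: [0.4449, 0.2132, 0.0545]
orientation: [-0.019, 0.587, 0.031, 0.809]
ft_force: [-2.8, 0.4, 1.3]
finger_gap: 0.187
clock: 21.68
ee_pos: [0.445, 0.2132, 0.0341]
orientation: [-0.019, 0.587, 0.031, 0.809]
ft_force: [-2.2, -0.6, 0.3]
finger_gap: 0.187
clock: 22.05
ee_pos: [0.445, 0.2133, 0.0189]
orientation: [-0.019, 0.587, 0.031, 0.809]
ft_force: [-2.3, -0.7, 1.5]
finger_gap: 0.189
```

```bash
python3 -m creep '[0,0,-3,0,0,0,5, 0,0,-5,0,0,0,5]'; python3 -m creep '[0,0,-2,0,0,0,5, 0,0,-2,0,0,0,5]'; python3 look.py s scene top; python3 - <<'E'
import cv2
a=cv2.imread('pics/s_scene.png')[190:330,320:460]
b=cv2.imread('pics/s_top.png')[150:270,70:190]
cv2.imwrite('pics/s_z.png',cv2.hconcat([cv2.resize(a,(420,420),interpolation=cv2.INTER_CUBIC),cv2.resize(b,(360,420),interpolation=cv2.INTER_CUBIC)]))
E
```

```text
clock: 22.3
ee_pos: [0.4449, 0.2132, 0.0137]
orientation: [-0.019, 0.587, 0.031, 0.809]
ft_force: [-10.5, -1.5, 13.7]
finger_gap: 0.188
clock: 22.55
ee_pos: [0.4449, 0.2133, 0.0121]
orientation: [-0.019, 0.587, 0.031, 0.809]
ft_force: [-7.2, -1.8, 9.7]
finger_gap: 0.19
```

View pics/s_z.png

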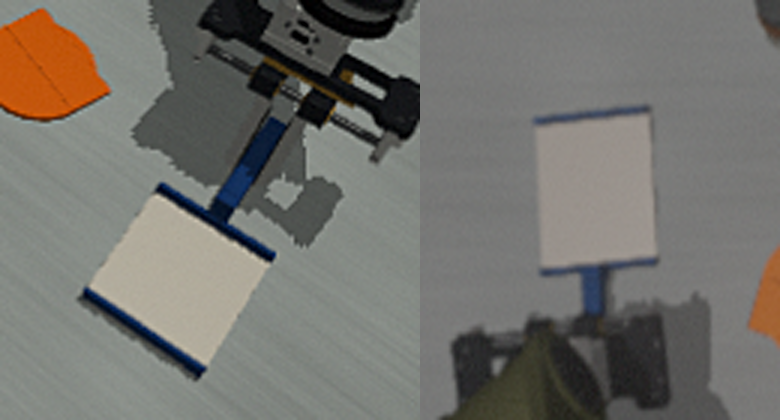

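The dish is flat on the shelf and contact force is seen. I'll open the fingers, then back out along the tool axis.

```bash
python3 -m creep '[0,0,0,0,0,0,60, 0,0,0,0,0,0,60, 0,0,0,0,0,0,60, 0,0,0,0,0,0,60]'; python3 -m creep '[-6,0,18,0,0,0,60, -14,-1,44,0,0,0,60, -24,-2,75,0,0,0,60, -34,-3,110,0,0,0,60]'; python3 -m creep '[-20,0,60,0,0,0,60, -30,0,90,0,0,0,60, -30,0,90,0,0,0,60]'; python3 look.py t scene top wrist; python3 - <<'E'
import cv2
a=cv2.imread('pics/t_scene.png')[140:330,180:460]
b=cv2.imread('pics/t_top.png')[130:270,90:330]
cv2.imwrite('pics/t_a.png',cv2.resize(a,None,fx=2.8,fy=2.8,interpolation=cv2.INTER_CUBIC));cv2.imwrite('pics/t_b.png',cv2.resize(b,None,fx=3.3,fy=3.3,interpolation=cv2.INTER_CUBIC))
E
```

```text
clock: 23.15
ee_pos: [0.445, 0.2133, 0.0121]
orientation: [-0.019, 0.587, 0.031, 0.809]
ft_force: [0.2, -0.2, 0.6]
finger_gap: 0.581
clock: 23.65
ee_pos: [0.4104, 0.2102, 0.1228]
orientation: [-0.019, 0.587, 0.031, 0.809]
ft_force: [0.5, -0.5, 0.6]
finger_gap: 0.636
clock: 24.02
ee_pos: [0.3808, 0.2106, 0.2152]
orientation: [-0.018, 0.586, 0.032, 0.81]
ft_force: [0.1, -0.5, -0.5]
finger_gap: 0.638
```

View pics/t_a.png

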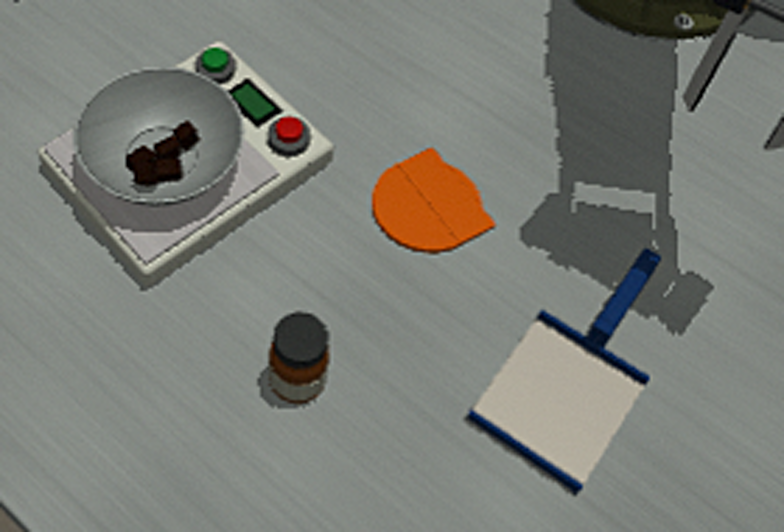

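View pics/t_b.png

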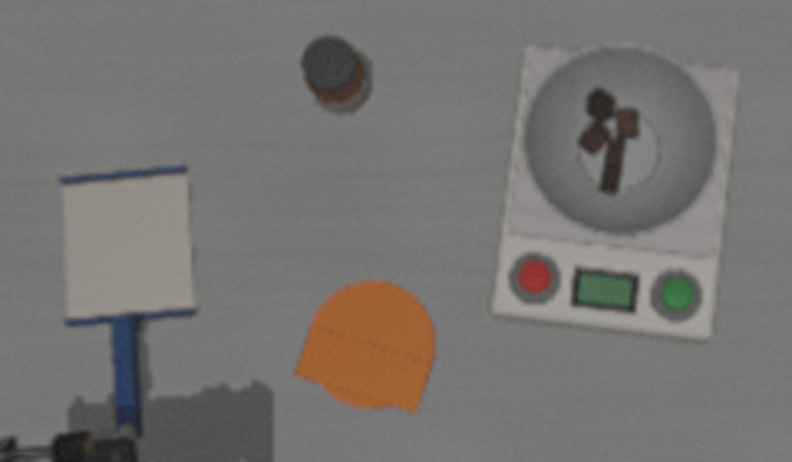

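The final views show the dish flat and empty at its start location. The bowl, jar and scraper have the same pixel positions as at the start. All five chunks are in the bowl, and both keys are up. Handing in.

```bash
python3 -c "
from rig import *
o=get_obs();print(o['clock'],o['ft_force'],o['qvel'].round(3));print(hand_in())"
```

```text
24.175 [-0.53763501 -0.81792659 -0.32180303] [-0.001  0.012  0.002  0.002  0.005  0.001]
the job is handed in; nothing more can be done
None
```

I carried out the whole task in the order asked and handed it in at 24.2 s, against the 72 s limit.

- **Zeroing:** I pressed the green key down with closed fingers while the bowl was empty. It stopped 6 mm after first contact, where the force jumped to 18.6 N. The pictures show it back up afterwards. I never went near the red key.
- **Chocolate:** I gripped the dish by its handle and carried it over the bowl. At a 50° roll all the chunks slid off into the bowl. I put the dish back at its starting spot.
- **Final pictures:** They show five chunks in the bowl and the dish empty and flat on the shelf, clear of the scale. The bowl, jar and scraper are where they started, and the robot is clear with near-zero force. I did not compare the press before and after, but the arm never worked near it.

Some checks disagreed with what I expected:

- **Fingertip height:** Key contact and the pictures both put the fingertips at about the reported TCP height, not 14 mm ahead of it. I worked to that.
- **Dish droop:** The dish pivoted 13–14° down in the grip during the carry. I pitched the tool up to compensate before tipping it. It had drooped again by the set-down, so the far edge touched first and the dish settled flat.
- **Joint 6:** It reached −2.38 of −2.55 rad during the roll, so I stopped at 50° rather than the 72° I had planned.

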